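Lay the breakfast tiles and ring egg cups

TASK

Lay the breakfast things on the serving board: take every tile out of the teak caddy (they lie flush, so press the front end of each, over the sloping part of its well, and take the end that tips up) and lay it flat on the board, stoneware face up and wholly on the board. Then slide egg cups off the posts of their stand and stand one in the middle of each tile. Leave any spare cup on its post, and do not disturb the cooker lid or the saucer.

Things in the scene. Friction and masses are not known exactly. Their poses are not given: they have to be found in the camera images.
- caddy: dark teak caddy, a fixed block 303 mm wide (its y), x from -60 to +55 mm, 45 mm high; origin at the middle of its underside, z up. Four wells at y = -114, -38, +38, +114 mm, each 53 mm wide, x from -48 to +43 mm, 23 mm walls between, one maybe empty. Walls are 45 mm high, flush with a tile's top, so its sides cannot be reached; only the front wall (-x) is lower, 36 mm
- board: light wooden serving board, fixed, lying on the shelf: 160 mm (its x) x 380 mm (its y) x 14 mm thick; origin at the middle of its underside, z up
- stand: egg-cup stand, fixed: dark wooden foot 60 mm (its x) x 136 mm (its y) x 12 mm high with two upright steel posts at y = -40 and +40 mm, each of radius 12.5 mm, tops 68 mm above the shelf; origin at the middle of the underside, z up. At the start two egg cups are stacked on each post
- post1 (a point): foot of the stand's post at its y = -40 mm: on the post's axis, on top of the wooden foot (12 mm above the shelf)
- post2 (a point): foot of the stand's post at its y = +40 mm: on the post's axis, on top of the wooden foot (12 mm above the shelf)
- well1 (a point): the rocking edge in the floor of the caddy's well at y = -114 mm: x = -2.6 mm, 29 mm above the shelf. Behind it (+x) the floor is level; in front (-x) it falls at 26 degrees. Lightly press a tile's top 30 mm in front of its middle, 8 to 14 mm down: it rocks over this edge and stays tipped at 26 degrees on the slope, its back end standing up to 20 mm out, free to grip by its long sides
- well2 (a point): the rocking edge in the floor of the caddy's well at y = -38 mm: x = -2.6 mm, 29 mm above the shelf. Behind it (+x) the floor is level; in front (-x) it falls at 26 degrees. Lightly press a tile's top 30 mm in front of its middle, 8 to 14 mm down: it rocks over this edge and stays tipped at 26 degrees on the slope, its back end standing up to 20 mm out, free to grip by its long sides
- well3 (a point): the rocking edge in the floor of the caddy's well at y = 38 mm: x = -2.6 mm, 29 mm above the shelf. Behind it (+x) the floor is level; in front (-x) it falls at 26 degrees. Lightly press a tile's top 30 mm in front of its middle, 8 to 14 mm down: it rocks over this edge and stays tipped at 26 degrees on the slope, its back end standing up to 20 mm out, free to grip by its long sides
- well4 (a point): the rocking edge in the floor of the caddy's well at y = 114 mm: x = -2.6 mm, 29 mm above the shelf. Behind it (+x) the floor is level; in front (-x) it falls at 26 degrees. Lightly press a tile's top 30 mm in front of its middle, 8 to 14 mm down: it rocks over this edge and stays tipped at 26 degrees on the slope, its back end standing up to 20 mm out, free to grip by its long sides
- tile1: breakfast tile (3 or 4 are present; None if absent): oblong slab 84 mm (its x) x 50 mm (its y) x 16 mm thick, upper 8 mm pale stoneware, lower 8 mm cork, about 100 g; origin at the middle of its cork underside, z out of the stoneware face. At the start flush in a well, its x along the caddy's x, its middle over the caddy's x = 0, 1.5 mm play at the sides
- tile2: breakfast tile (3 or 4 are present; None if absent): oblong slab 84 mm (its x) x 50 mm (its y) x 16 mm thick, upper 8 mm pale stoneware, lower 8 mm cork, about 100 g; origin at the middle of its cork underside, z out of the stoneware face. At the start flush in a well, its x along the caddy's x, its middle over the caddy's x = 0, 1.5 mm play at the sides
- tile3: breakfast tile (3 or 4 are present; None if absent): oblong slab 84 mm (its x) x 50 mm (its y) x 16 mm thick, upper 8 mm pale stoneware, lower 8 mm cork, about 100 g; origin at the middle of its cork underside, z out of the stoneware face. At the start flush in a well, its x along the caddy's x, its middle over the caddy's x = 0, 1.5 mm play at the sides
- tile4: breakfast tile (3 or 4 are present; None if absent): oblong slab 84 mm (its x) x 50 mm (its y) x 16 mm thick, upper 8 mm pale stoneware, lower 8 mm cork, about 100 g; origin at the middle of its cork underside, z out of the stoneware face. At the start flush in a well, its x along the caddy's x, its middle over the caddy's x = 0, 1.5 mm play at the sides
- cup1: ring-shaped grey porcelain egg cup: outer diameter 44 mm, bore 34 mm, 22 mm high, about 45 g, the same either way up; origin at the ring's centre (11 mm above its underside), z along the ring's axis
- cup2: ring-shaped grey porcelain egg cup: outer diameter 44 mm, bore 34 mm, 22 mm high, about 45 g, the same either way up; origin at the ring's centre (11 mm above its underside), z along the ring's axis
- cup3: ring-shaped grey porcelain egg cup: outer diameter 44 mm, bore 34 mm, 22 mm high, about 45 g, the same either way up; origin at the ring's centre (11 mm above its underside), z along the ring's axis
- cup4: ring-shaped grey porcelain egg cup: outer diameter 44 mm, bore 34 mm, 22 mm high, about 45 g, the same either way up; origin at the ring's centre (11 mm above its underside), z along the ring's axis
- cooker_lid: bystander: clear plastic dome lid of the egg cooker, 172 mm across, 94 mm high with its knob, loose on the shelf; origin at the middle of its underside
- saucer: bystander: white saucer, 132 mm across, with a steel egg spoon lying on it, 21 mm high, loose on the shelf; origin at the middle of its underside
Mind the look-alikes: they are no part of the job. What is shaped like the stand but red is not meant. What is shaped like the cup3 but green is not meant.

How it is judged:
At the end, for the whole second after the job is handed in: every tile lies flat (within 0.08 rad) on the board, stoneware up, its middle at least 25 mm inside the board's edges; a cup stands level on each tile, its centre within 12 mm of the tile's middle; every other cup is level on a post of the stand; all are at rest (x of tile1 in the frame of board between -0.055 and 0.055 m and y of tile1 in the frame of board between -0.165 and 0.165 m and z of tile1 in the frame of board between 0.011 and 0.017 m and angle between each of tile1, tile2, tile3, tile4's own z axis and vertical below 0.08 rad and linear speed of each of tile1, tile2, tile3, tile4, cup1, cup2, cup3, cup4 below 0.02 m/s and angular speed of each of tile1, tile2, tile3, tile4, cup1, cup2, cup3, cup4 below 0.2 rad/s and ((horizontal distance between cup1 and tile1 below 0.012 m and z of cup1 in the frame of tile1 between 0.024 and 0.03 m) or (horizontal distance between cup2 and tile1 below 0.012 m and z of cup2 in the frame of tile1 between 0.024 and 0.03 m) or (horizontal distance between cup3 and tile1 below 0.012 m and z of cup3 in the frame of tile1 between 0.024 and 0.03 m) or (horizontal distance between cup4 and tile1 below 0.012 m and z of cup4 in the frame of tile1 between 0.024 and 0.03 m)) and x of tile2 in the frame of board between -0.055 and 0.055 m and y of tile2 in the frame of board between -0.165 and 0.165 m and z of tile2 in the frame of board between 0.011 and 0.017 m and ((horizontal distance between cup1 and tile2 below 0.012 m and z of cup1 in the frame of tile2 between 0.024 and 0.03 m) or (horizontal distance between cup2 and tile2 below 0.012 m and z of cup2 in the frame of tile2 between 0.024 and 0.03 m) or (horizontal distance between cup3 and tile2 below 0.012 m and z of cup3 in the frame of tile2 between 0.024 and 0.03 m) or (horizontal distance between cup4 and tile2 below 0.012 m and z of cup4 in the frame of tile2 between 0.024 and 0.03 m)) and x of tile3 in the frame of board between -0.055 and 0.055 m and y of tile3 in the frame of board between -0.165 and 0.165 m and z of tile3 in the frame of board between 0.011 and 0.017 m and ((horizontal distance between cup1 and tile3 below 0.012 m and z of cup1 in the frame of tile3 between 0.024 and 0.03 m) or (horizontal distance between cup2 and tile3 below 0.012 m and z of cup2 in the frame of tile3 between 0.024 and 0.03 m) or (horizontal distance between cup3 and tile3 below 0.012 m and z of cup3 in the frame of tile3 between 0.024 and 0.03 m) or (horizontal distance between cup4 and tile3 below 0.012 m and z of cup4 in the frame of tile3 between 0.024 and 0.03 m)) and x of tile4 in the frame of board between -0.055 and 0.055 m and y of tile4 in the frame of board between -0.165 and 0.165 m and z of tile4 in the frame of board between 0.011 and 0.017 m and ((horizontal distance between cup1 and tile4 below 0.012 m and z of cup1 in the frame of tile4 between 0.024 and 0.03 m) or (horizontal distance between cup2 and tile4 below 0.012 m and z of cup2 in the frame of tile4 between 0.024 and 0.03 m) or (horizontal distance between cup3 and tile4 below 0.012 m and z of cup3 in the frame of tile4 between 0.024 and 0.03 m) or (horizontal distance between cup4 and tile4 below 0.012 m and z of cup4 in the frame of tile4 between 0.024 and 0.03 m)) and (angle between cup1's own z axis and vertical below 0.1 rad or angle between cup1's own z axis and vertical above 3.04 rad) and ((horizontal distance between cup1 and post1 below 0.01 m and z of cup1 in the frame of post1 between 0.008 and 0.06 m) or (horizontal distance between cup1 and post2 below 0.01 m and z of cup1 in the frame of post2 between 0.008 and 0.06 m) or (horizontal distance between cup1 and tile1 below 0.012 m and z of cup1 in the frame of tile1 between 0.024 and 0.03 m) or (horizontal distance between cup1 and tile2 below 0.012 m and z of cup1 in the frame of tile2 between 0.024 and 0.03 m) or (horizontal distance between cup1 and tile3 below 0.012 m and z of cup1 in the frame of tile3 between 0.024 and 0.03 m) or (horizontal distance between cup1 and tile4 below 0.012 m and z of cup1 in the frame of tile4 between 0.024 and 0.03 m)) and (angle between cup2's own z axis and vertical below 0.1 rad or angle between cup2's own z axis and vertical above 3.04 rad) and ((horizontal distance between cup2 and post1 below 0.01 m and z of cup2 in the frame of post1 between 0.008 and 0.06 m) or (horizontal distance between cup2 and post2 below 0.01 m and z of cup2 in the frame of post2 between 0.008 and 0.06 m) or (horizontal distance between cup2 and tile1 below 0.012 m and z of cup2 in the frame of tile1 between 0.024 and 0.03 m) or (horizontal distance between cup2 and tile2 below 0.012 m and z of cup2 in the frame of tile2 between 0.024 and 0.03 m) or (horizontal distance between cup2 and tile3 below 0.012 m and z of cup2 in the frame of tile3 between 0.024 and 0.03 m) or (horizontal distance between cup2 and tile4 below 0.012 m and z of cup2 in the frame of tile4 between 0.024 and 0.03 m)) and (angle between cup3's own z axis and vertical below 0.1 rad or angle between cup3's own z axis and vertical above 3.04 rad) and ((horizontal distance between cup3 and post1 below 0.01 m and z of cup3 in the frame of post1 between 0.008 and 0.06 m) or (horizontal distance between cup3 and post2 below 0.01 m and z of cup3 in the frame of post2 between 0.008 and 0.06 m) or (horizontal distance between cup3 and tile1 below 0.012 m and z of cup3 in the frame of tile1 between 0.024 and 0.03 m) or (horizontal distance between cup3 and tile2 below 0.012 m and z of cup3 in the frame of tile2 between 0.024 and 0.03 m) or (horizontal distance between cup3 and tile3 below 0.012 m and z of cup3 in the frame of tile3 between 0.024 and 0.03 m) or (horizontal distance between cup3 and tile4 below 0.012 m and z of cup3 in the frame of tile4 between 0.024 and 0.03 m)) and (angle between cup4's own z axis and vertical below 0.1 rad or angle between cup4's own z axis and vertical above 3.04 rad) and ((horizontal distance between cup4 and post1 below 0.01 m and z of cup4 in the frame of post1 between 0.008 and 0.06 m) or (horizontal distance between cup4 and post2 below 0.01 m and z of cup4 in the frame of post2 between 0.008 and 0.06 m) or (horizontal distance between cup4 and tile1 below 0.012 m and z of cup4 in the frame of tile1 between 0.024 and 0.03 m) or (horizontal distance between cup4 and tile2 below 0.012 m and z of cup4 in the frame of tile2 between 0.024 and 0.03 m) or (horizontal distance between cup4 and tile3 below 0.012 m and z of cup4 in the frame of tile3 between 0.024 and 0.03 m) or (horizontal distance between cup4 and tile4 below 0.012 m and z of cup4 in the frame of tile4 between 0.024 and 0.03 m))); the robot touches nothing.
It fails at once if the egg cooker's lid is shifted more than 20 mm (distance of cooker_lid from where it was at the start of the episode above 0.02 m).
It fails at once if the saucer with the spoon is shifted more than 20 mm (distance of saucer from where it was at the start of the episode above 0.02 m).
Of tile1, tile2, tile3, tile4 only 3 to 4 are there at a start; the rules pass over those that are not, and their reading is None.
At some moment in a run one of tile1, tile2, tile3, tile4, cup1, cup2, cup3, cup4 may be knocked a few centimetres aside while the robot is not near it.
It also fails if it takes over 210 s, if anything falls off the work surface, if the arm or the gripper's body presses on something with over 40 N, if the wrist force passes 120 N, or if a joint passes its speed limit or range.

ROBOT

A 6-joint arm with a two-finger parallel gripper is mounted at the origin on the work surface. World frame = base frame: x ahead of the robot, y to its left, z up, the work surface at z = 0. Lengths are in m, angles in rad, forces in N, time in s.
With the tool pointing down it reaches from about 0.375 to 0.9 m from the base axis. Payload 3.1 kg.
Tool frame: the origin (TCP) lies midway between the tips of the shut fingers; the grasp point (between the pads) lies 19 mm behind it; z points along the fingers, y is the line along which they close (so a half turn about z gives the same grasp; the last joint's range is limited). The gripper opens to 87 mm and grips with 3 to 60 N. Pads are 19 mm wide; open, the fingers measure 117 mm over their backs; the gripper's body (75 mm by 190 mm) begins 51 mm behind the grasp point.
Start: joints at [-1.296, 0.527, 1.433, -0, 1.181, -0.178], TCP at [0.274, -0.562, 0.223] pointing down, gripper open.
Joint ranges: [-3.08, 3.08], [-0.75, 2.2], [0.22, 2.44], [-1.43, 4.57], [0, 2.65], [-2.85, 2.85]. Speed limits (rad/s): [2.79, 2.79, 3.14, 3.14, 3.14, 3.14].

INTERFACE

Orientations are given as a unit quaternion [x, y, z, w].
In Python, from rig import status, imaging, order gives the robot as it stands.
- The arm moves only by the tool arm_command, never from a script. Its argument "deltas" is one flat list of numbers, 5 for each row, row after row: the opening, from -1 (shut) to 1 (fully open), so that 0 is half open, then the shift along the tool's x, y, z in m, then the turn about the tool's z in rad. In form: [gripper, tx, ty, tz, roll, gripper, tx, ty, tz, roll, ...]. A call has 1 to 12 rows; each row shifts and turns the commanded pose from where the row before left it, along the tool's axes as they then stand; what a row does not reach is not made up. A row lasts 1/8 s, in which the tool goes at most 62.5 mm and 10.7 degrees, less where a joint would pass 70% of its speed; a pose out of reach is approached as far as the arm can. A call with a gripper value outside its range is refused whole. The fingers move at their own pace and stop on an object; "newtons" is the grip in N (left out, the last holds). Time passes only in rows, so rows that do not move let the fingers close. It gives the time, the measured TCP pose, the force, the opening and the grip force at its end, in the units of the state.
- status.get_obs(): the state, without advancing time (a new reading comes with each control period).
- imaging.camera(name): name is "scene" or "top" or "wrist"; returns (picture, depth): 480x640x3 uint8, red, green, blue; 480x640 float32, m along the optical axis (not along the pixel's ray), 0 where there is no reading.
- imaging.camera_params(name): a dict with "intrinsics" (3x3 intrinsics, pixels), "camera_from_world" (4x4, takes a point from world to camera coordinates). Camera axes: x right, y up, looking along -z (the intrinsics and any distortion apply to the point x, -y, -z); pixel columns grow to the right and rows downward; lengths in m; the calibration is good to about 2 mm. A picture is of the moment at which its call begins: read the wrist's pose just before it. camera_params takes no time and is no camera call; for the wrist camera it gives the pose at the moment of the call.
- order.hand_in(): hands the job in; it is judged then, once.
The state is a dict: "time": time; "q": joint angles; "joint_velocities": joint speeds; "joint_torque": joint torques, N m; "position": TCP position; "tool_rot": TCP orientation; "ft_force": force on the tool from outside, world axes, zero at the start; "moment": the same for the moment, N m; "grip_width": finger opening in m; "grip_force": force on a finger pad.
Only numpy, scipy, OpenCV 4.12 (cv2) and the standard library are available. Lean on these libraries where they do the work, as an engineer would, in place of code of your own. Each camera call takes 0.05 s, during which the arm holds its last target. There are 200 camera calls.

## Working session

There is one attempt and no reset: what is moved stays moved. The work goes in short steps, Python scripts to look and compute and a tool call to move; the robot and the scene stay as the last step left them, time stands still between calls to the robot, and variables do not carry over. Pictures are saved under pics/ and viewed, at most 14 in all, crops included, and the job is handed in when it is done.

Besides the shell and the picture viewer there is one more tool, called after "Emit:" as name(argument=value, ...) on one line, values as JSON. arm_command: Moves the arm, as the interface text tells. Its arguments: {"type":"object","properties":{"deltas":{"type":"array"},"newtons":{"type":"number"}},"required":["deltas"]}

```bash
ls; mkdir -p pics; cat > h.py <<'E'
import numpy as np, cv2, sys
from rig import status, imaging, order
from scipy.spatial.transform import Rotation as R
def px2w(name,depth,pts,P=None):
    P=P or imaging.camera_params(name);K=np.array(P["intrinsics"]);T=np.linalg.inv(np.array(P["camera_from_world"]))
    out=[]
    for u,v in pts:
        d=float(np.median(depth[int(v)-1:int(v)+2,int(u)-1:int(u)+2]))
        x=(u-K[0,2])/K[0,0]*d;y=(v-K[1,2])/K[1,1]*d
        out.append((T@[x,-y,-d,1])[:3])
    return np.array(out)
def ray(name,pts,z,P=None):
    P=P or imaging.camera_params(name);K=np.array(P["intrinsics"]);T=np.linalg.inv(np.array(P["camera_from_world"]))
    out=[]
    for u,v in pts:
        r=T[:3,:3]@[(u-K[0,2])/K[0,0],-(v-K[1,2])/K[1,1],-1];o=T[:3,3]
        out.append(o+r*(z-o[2])/r[2])
    return np.array(out)
E
python3 - <<'E'
from h import *
for n in("top","scene"):
    P=imaging.camera_params(n); c,d=imaging.camera(n); np.savez(f"{n}.npz",c=c,d=d); cv2.imwrite(f"pics/{n}0.png",c[:,:,::-1]); print(n,np.round(np.array(P["intrinsics"]),1).tolist(),np.round(np.linalg.inv(np.array(P["camera_from_world"])),3).tolist(),[k for k in P])
o=status.get_obs();print(o)
E
```

```text
pics
top [[502.9, 0.0, 320.2], [0.0, 502.9, 236.0], [0.0, 0.0, 1.0]] [[-0.002, 0.988, -0.152, 0.42], [-1.0, -0.003, -0.005, 0.005], [-0.006, 0.152, 0.988, 0.978], [0.0, 0.0, 0.0, 1.0]] ['intrinsics', 'camera_from_world']
scene [[437.1, 0.0, 313.7], [0.0, 437.1, 237.2], [0.0, 0.0, 1.0]] [[-0.694, -0.412, 0.59, 1.024], [0.72, -0.405, 0.564, 0.462], [0.007, 0.816, 0.578, 0.514], [0.0, 0.0, 0.0, 1.0]] ['intrinsics', 'camera_from_world']
{'time': 0.1, 'q': array([-1.29553777e+00,  5.28319528e-01,  1.43378490e+00, -2.02532684e-05,
        1.18137677e+00, -1.78483817e-01]), 'joint_velocities': array([-1.07335278e-03, -1.26300375e-03, -2.56062997e-03, -2.23446937e-05,
       -4.53442860e-04, -5.83144791e-04]), 'joint_torque': array([-3.46645311e-04, -4.40985703e+01, -1.77150965e+01,  6.34743716e-02,
        5.34073915e-02, -4.20159608e-05]), 'position': array([ 0.27380667, -0.56110119,  0.22169904]), 'tool_rot': array([ 9.74373626e-01,  2.24933645e-01, -5.50269423e-05, -9.42715460e-04]), 'ft_force': array([ 0.16278454, -0.45862826,  0.14821107]), 'moment': array([-0.08126682,  0.02543924,  0.04831379]), 'grip_force': 0.0, 'grip_width': 0.08732463726064642}
```

View pics/top0.png

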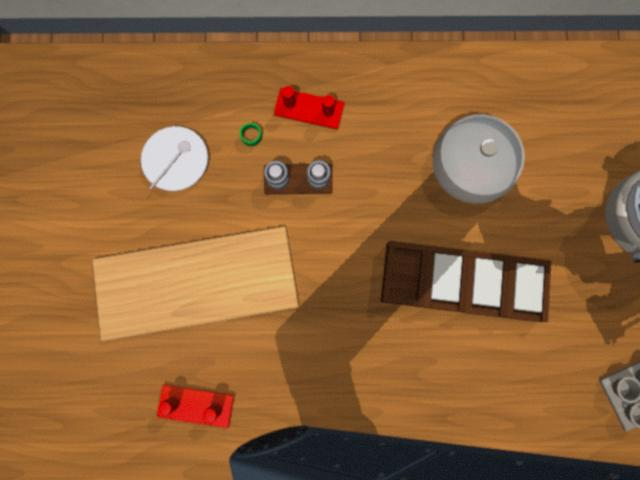

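View pics/scene0.png

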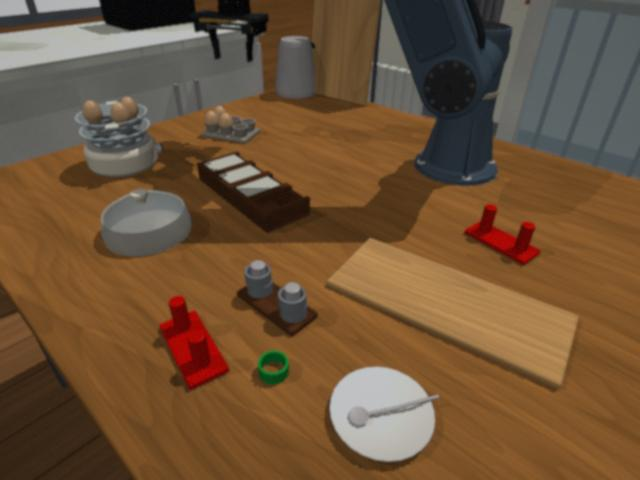

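Top view: the caddy is at (467,281), with three tiles at (447,278), (488,282) and (529,287) and the left well (404,276) empty. The board is at (195,283). The brown stand with grey cups is at (276,172) and (318,172). Look-alikes are the red stands (310,107) and (195,405) and the green ring (251,134), so I choose the brown stand and grey cups.

```bash
python3 - <<'E'
from h import *
z=np.load("top.npz");c,d=z["c"],z["d"]
a=cv2.resize(c[230:330,370:560],None,fx=4,fy=4,interpolation=cv2.INTER_CUBIC)
b=cv2.resize(c[145:205,250:350],None,fx=3,fy=3,interpolation=cv2.INTER_CUBIC)
im=np.zeros((600,760,3),np.uint8);im[:400]=a;im[410:590,:300]=b;cv2.imwrite("pics/crop1.png",im[:,:,::-1])
Z=ray("top",[(94,259),(286,227),(298,307),(102,340)],.014);print("board",Z.round(3).tolist(),Z.mean(0).round(3))
Z=ray("top",[(388,243),(551,261),(547,320),(382,303)],.045);print("caddy",Z.round(3).tolist(),Z.mean(0).round(3))
for n,p,zz in(("posts",[(276,170),(319,170)],.068),("foot",[(264,165),(332,165),(332,193),(265,195)],.012),("saucer",[(174,158)],.01),("green",[(251,134)],.01),("lid",[(479,158)],.05),("tiles",[(447,278),(488,282),(529,287)],.045)):
    print(n,ray("top",p,zz).round(3).tolist())
print("depth",px2w("top",d,[(447,278),(488,282),(529,287),(276,172),(200,280),(450,308),(488,313),(528,317),(455,248),(491,253),(532,257)]).round(3).tolist())
E
```

```text
board [[0.525, 0.447, 0.014], [0.587, 0.077, 0.014], [0.433, 0.053, 0.014], [0.372, 0.421, 0.014]] [0.479 0.249 0.014]
caddy [[0.551, -0.117, 0.045], [0.516, -0.419, 0.045], [0.408, -0.404, 0.045], [0.439, -0.103, 0.045]] [ 0.478 -0.261  0.045]
posts [[0.686, 0.092, 0.068], [0.685, 0.012, 0.068]]
foot [[0.712, 0.122, 0.012], [0.712, -0.014, 0.012], [0.655, -0.013, 0.012], [0.651, 0.119, 0.012]]
saucer [[0.728, 0.302, 0.01]]
green [[0.778, 0.149, 0.01]]
lid [[0.713, -0.293, 0.05]]
tiles [[0.485, -0.224, 0.045], [0.477, -0.3, 0.045], [0.468, -0.375, 0.045]]
depth [[0.485, -0.224, 0.045], [0.477, -0.3, 0.044], [0.468, -0.375, 0.044], [0.682, 0.092, 0.068], [0.484, 0.24, 0.016], [0.43, -0.23, 0.037], [0.421, -0.3, 0.035], [0.413, -0.373, 0.036], [0.547, -0.253, -0.0], [0.531, -0.309, 0.044], [0.528, -0.402, 0.001]]
```

View pics/crop1.png

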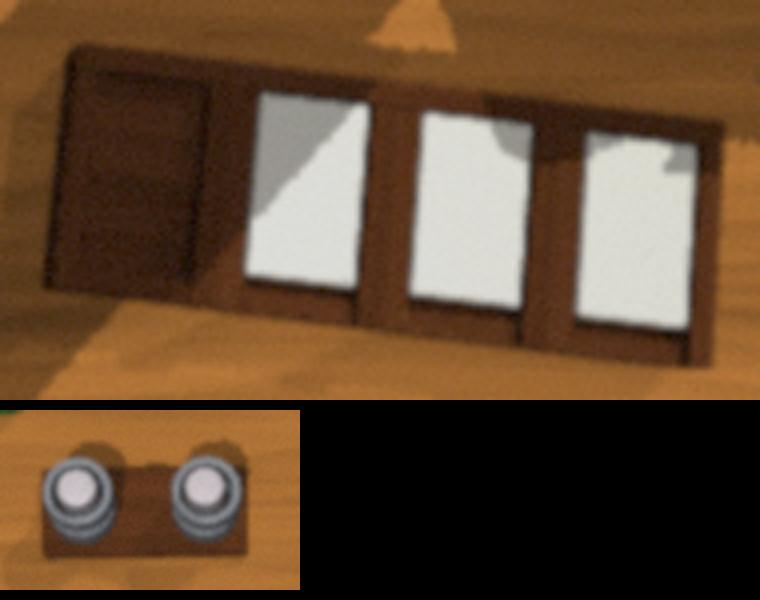

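The crop confirms the low front wall is on the near side (-x) and that the grey cups sit two per post on the brown stand. Next I work out the first approach: the press point at the well at y = -114.

```bash
cat >> h.py <<'E'
def phi(o):
    m=R.from_quat(o["tool_rot"]).as_matrix();return np.arctan2(m[1,0],m[0,0])
def go(x,y,z,f):
    "roll first, then shift in the turned tool axes"
    o=status.get_obs();p=o["position"];a=phi(o)
    r=(a-f+np.pi)%(2*np.pi)-np.pi
    dx,dy=x-p[0],y-p[1]
    print("roll",round(r,3),"tx",round(dx*np.cos(f)+dy*np.sin(f),4),"ty",round(dx*np.sin(f)-dy*np.cos(f),4),"tz",round(p[2]-z,4),"| q6",round(o["q"][5],2))
E
python3 -c "
from h import *
go(.4367,-.3711,.060,-.113)"
```

```text
roll 0.567 tx 0.1404 ty -0.2072 tz 0.1617 | q6 -0.18
```

Emit:
arm_command(deltas=[-1,0,0,0,0.142,-1,0,0,0,0.142,-1,0,0,0,0.142,-1,0,0,0,0.141,-1,0.035,-0.052,0,0,-1,0.035,-0.052,0,0,-1,0.035,-0.052,0.02,0,-1,0.0354,-0.0512,0.04,0,-1,0,0,0.05,0,-1,0,0,0.03,0,-1,0,0,0,0,-1,0,0,0,0], newtons=20)

```text
time: 1.6
position: [0.4287, -0.3824, 0.0906]
tool_rot: [0.998, -0.057, 0.0, 0.001]
ft_force: [0.4, -0.4, 0.3]
grip_width: 0.0006
grip_force: 0.0
```

```bash
python3 -c "
from h import *
go(.4367,-.3711,.060,-.113);print(status.get_obs()['grip_width'])"
```

```text
roll -0.0 tx 0.0067 ty -0.0121 tz 0.0306 | q6 0.76
0.0006478750465380193
```

Emit:
arm_command(deltas=[-1,0.0067,-0.012,0.015,0,-1,0,0,0.018,0,-1,0,0,0.009,0,-1,0,0,0.008,0,-1,0,0,0.006,0,-1,0,0,0,0,-1,0,0,0,0,-1,0,0,-0.03,0])

```text
time: 2.6
position: [0.4354, -0.3697, 0.0633]
tool_rot: [0.998, -0.057, -0.001, -0.001]
ft_force: [0.9, -0.7, -0.1]
grip_width: 0.0009
grip_force: 0.0
```

```bash
python3 - <<'E'
from h import *
go(.4457,-.2961,.060,-.113)
c,d=imaging.camera("scene");cv2.imwrite("pics/s1.png",cv2.resize(c[130:240,180:330],None,fx=4,fy=4)[:,:,::-1])
E
```

```text
roll -0.001 tx 0.0019 ty -0.0743 tz 0.0033 | q6 0.78
```

View pics/s1.png

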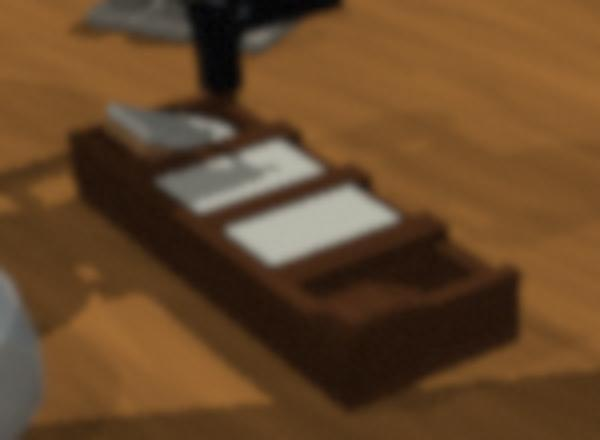

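The first tile is tipped, its back end standing up at crop (150,120). I press the other two the same way.

Emit:
arm_command(deltas=[-1,0.001,-0.037,0,0,-1,0.001,-0.037,0,0,-1,0,0,0.012,0,-1,0,0,0.009,0,-1,0,0,0.008,0,-1,0,0,0,0,-1,0,0,0,0,-1,0,0,-0.035,0,-1,0,0,0,0,-1,0,-0.038,0,0,-1,0,-0.038,0,0])

```text
time: 4.03
position: [0.455, -0.222, 0.0686]
tool_rot: [0.998, -0.058, -0.0, -0.0]
ft_force: [0.2, -0.5, 0.4]
grip_width: 0.0005
grip_force: 0.0
```

Emit:
arm_command(deltas=[-1,0,0,0.015,0,-1,0,0,0.009,0,-1,0,0,0.008,0,-1,0,0,0.003,0,-1,0,0,0,0,-1,0,0,0,0,-1,0,0,-0.05,0,-1,0,0,-0.05,0])

```text
time: 5.03
position: [0.4549, -0.2227, 0.1351]
tool_rot: [0.998, -0.057, -0.001, -0.0]
ft_force: [0.2, -0.7, -0.4]
grip_width: 0.0002
grip_force: 0.0
```

```bash
python3 - <<'E'
from h import *
f=-.113
# grasp point 25 mm behind the middle of tile3 (nearest), above
go(.484+.024*np.cos(f),-.2235+.024*np.sin(f),.075,f)
c,d=imaging.camera("scene");cv2.imwrite("pics/s2.png",cv2.resize(c[130:240,180:330],None,fx=4,fy=4)[:,:,::-1])
E
```

```text
roll -0.002 tx 0.053 ty -0.0025 tz 0.0601 | q6 1.01
```

View pics/s2.png

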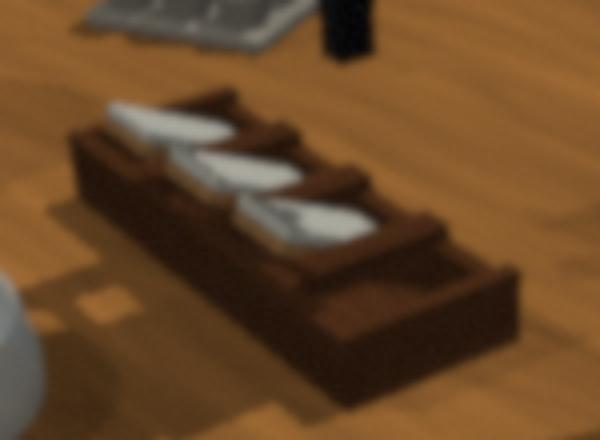

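All three are tipped, with back ends at crop (130,115), (195,165) and (260,215). I grip the nearest with the opening kept to about 62 mm so the fingers clear its neighbour.

Emit:
arm_command(deltas=[0.43,0.027,-0.001,0,0,0.43,0.026,-0.001,0.02,0,0.43,0,0,0.02,0,0.43,0,0,0.02,0,0.43,0,0,0,0])

```text
time: 5.7
position: [0.507, -0.2258, 0.0727]
tool_rot: [0.998, -0.057, -0.002, -0.001]
ft_force: [-0.1, -1.1, -0.2]
grip_width: 0.0428
grip_force: 0.0
```

```bash
python3 - <<'E'
from h import *
f=-.113
go(.484+.024*np.cos(f),-.2235+.024*np.sin(f),.048,f); print(status.get_obs()["grip_width"])
P=imaging.camera_params("wrist");c,d=imaging.camera("wrist");cv2.imwrite("pics/w1.png",c[:,:,::-1])
E
```

```text
roll -0.001 tx 0.0009 ty 0.0003 tz 0.0247 | q6 1.06
0.0427655632724719
```

View pics/w1.png

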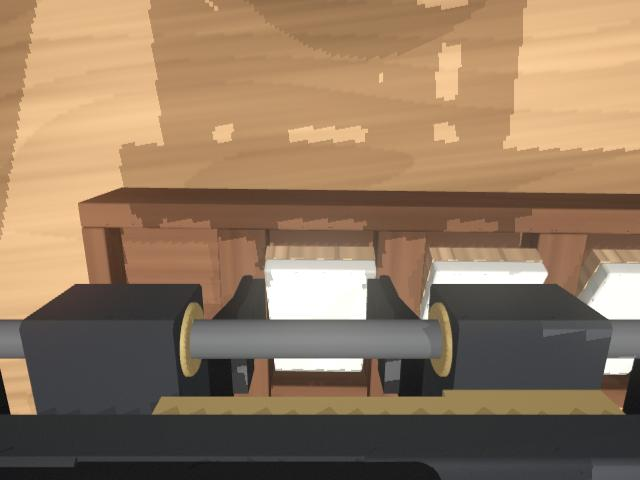

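The wrist view shows the tile at columns 265–375, centred between the fingers, which are still opening. I wait, descend, close and lift.

Emit:
arm_command(deltas=[0.43,0.001,0,0,0,0.43,0,0,0,0,0.43,0,0,0.012,0,0.43,0,0,0.0125,0,0.43,0,0,0,0,-1,0,0,0,0,-1,0,0,0,0,-1,0,0,0,0,-1,0,0,0,0], newtons=25)

```text
time: 6.88
position: [0.5096, -0.2269, 0.0506]
tool_rot: [0.998, -0.056, 0.001, 0.001]
ft_force: [-0.7, -3.8, 0.2]
grip_width: 0.0498
grip_force: 25.0
```

Emit:
arm_command(deltas=[-1,0,0,-0.01,0,-1,0,0,-0.03,0,-1,0,0,-0.04,0,-1,0,0,-0.04,0])

```text
time: 7.38
position: [0.5084, -0.2241, 0.1711]
tool_rot: [0.998, -0.057, -0.001, -0.002]
ft_force: [-0.2, -1.0, -1.0]
grip_width: 0.0498
grip_force: 25.0
```

```bash
python3 - <<'E'
from h import *
def B(y,off=.027):
    b=.163;C=np.array([.479,.249]);X=np.array([np.cos(b),np.sin(b)]);Y=np.array([-X[1],X[0]]);return C+y*Y+off*X
for y in(.1,0,-.1):
    p=B(y);print(p);go(p[0],p[1],.06,.163)
c,d=imaging.camera("wrist");cv2.imwrite("pics/w2.png",c[:,:,::-1])
c,d=imaging.camera("scene");cv2.imwrite("pics/s3.png",cv2.resize(c[40:240,180:430],None,fx=3,fy=3)[:,:,::-1])
E
```

```text
[0.4894142  0.35205603]
roll -0.277 tx 0.0748 ty -0.5716 tz 0.1111 | q6 1.07
[0.50564211 0.25338154]
roll -0.277 tx 0.0748 ty -0.4716 tz 0.1111 | q6 1.07
[0.52187003 0.15470705]
roll -0.277 tx 0.0748 ty -0.3716 tz 0.1111 | q6 1.07
```

View pics/s3.png

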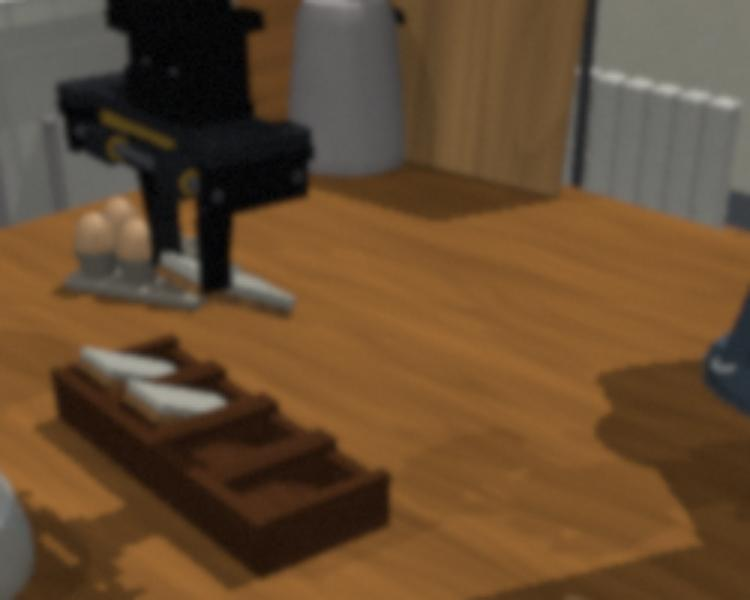

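The tile is held by its back end and keeps its tilt (scene crop around (230,280)). Carrying it to the left part of the board.

Emit:
arm_command(deltas=[-1,0,0,0,-0.139,-1,0,0,0,-0.138,-1,0.0075,-0.057,0,0,-1,0.0075,-0.057,0,0,-1,0.0075,-0.057,0,0,-1,0.0075,-0.057,0,0,-1,0.0075,-0.057,0,0,-1,0.0075,-0.057,0,0,-1,0.0075,-0.057,0,0,-1,0.0075,-0.057,0,0,-1,0.0075,-0.057,0,0,-1,0.0075,-0.058,0,0])

```text
time: 8.98
position: [0.4879, 0.3516, 0.1689]
tool_rot: [0.997, 0.082, -0.002, 0.0]
ft_force: [1.6, -0.2, -0.8]
grip_width: 0.05
grip_force: 25.0
```

```bash
python3 - <<'E'
from h import *
go(.489,.352,.06,.163)
E
```

```text
roll 0.001 tx 0.0011 ty -0.0002 tz 0.1089 | q6 1.84
```

Emit:
arm_command(deltas=[-1,0.001,0,0.045,0,-1,0,0,0.04,0,-1,0,0,0.02,0,-1,0,0,0.008,0,-1,0,0,0.008,0,-1,0,0,0.008,0,-1,0,0,0.008,0,-1,0,0,0.006,0,-1,0,0,0,0], newtons=10)

```text
time: 10.1
position: [0.4905, 0.3498, 0.0268]
tool_rot: [0.997, 0.082, -0.001, 0.0]
ft_force: [-0.1, 0.1, -0.0]
grip_width: 0.0499
grip_force: 10.0
```

```bash
python3 - <<'E'
from h import *
o=status.get_obs();print(o["position"],o["ft_force"])
c,d=imaging.camera("scene");cv2.imwrite("pics/s4.png",cv2.resize(c[170:390,320:600],None,fx=2.6,fy=2.6)[:,:,::-1])
E
```

```text
[0.49052963 0.34980326 0.02681072] [-0.07212162  0.14621054 -0.03491533]
```

View pics/s4.png

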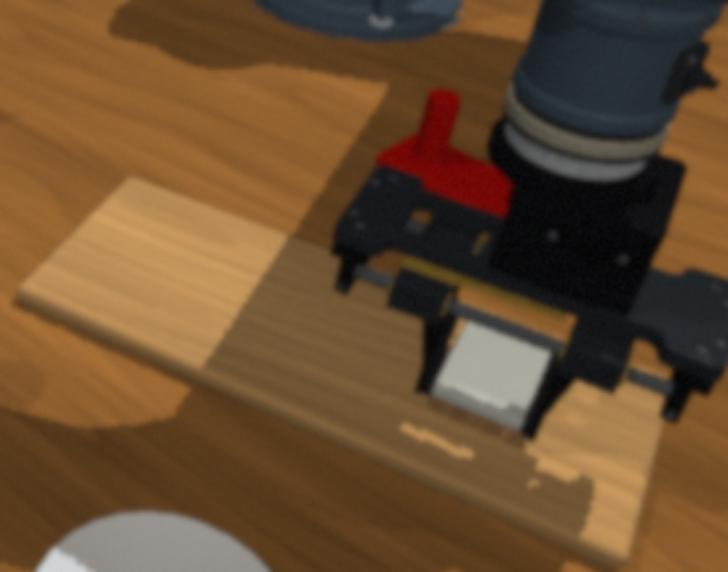

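The tile is nearly flat on the board, stoneware up (crop (490,365)). I let go and return for the middle tile.

Emit:
arm_command(deltas=[-1,0,0,0.003,0,0.43,0,0,0,0,0.43,0,0,0,0,0.43,0,0,0,0,0.43,0,0,-0.04,0,0.43,0,0,-0.05,0,0.43,0,0,-0.04,0])

```text
time: 11.02
position: [0.4912, 0.3501, 0.1561]
tool_rot: [0.997, 0.082, 0.001, -0.0]
ft_force: [1.0, 0.9, -0.0]
grip_width: 0.0619
grip_force: 0.0
```

```bash
python3 - <<'E'
from h import *
f=-.113
go(.4755+.025*np.cos(f),-.2995+.025*np.sin(f),.075,f)
E
```

```text
roll 0.277 tx 0.0827 ty 0.6472 tz 0.0811 | q6 1.84
```

Emit:
arm_command(deltas=[0.43,0,0,0,0.139,0.43,0,0,0,0.138,0.43,0.008,0.06,0,0,0.43,0.008,0.06,0,0,0.43,0.008,0.06,0,0,0.43,0.008,0.06,0,0,0.43,0.008,0.06,0,0,0.43,0.008,0.06,0,0,0.43,0.008,0.06,0,0,0.43,0.008,0.06,0,0,0.43,0.008,0.06,0,0,0.43,0.008,0.06,0,0])

```text
time: 12.52
position: [0.5024, -0.2572, 0.1545]
tool_rot: [0.998, -0.057, 0.0, -0.0]
ft_force: [1.6, -0.5, -0.9]
grip_width: 0.0622
grip_force: 0.0
```

```bash
python3 - <<'E'
from h import *
f=-.113
go(.4755+.025*np.cos(f),-.2995+.025*np.sin(f),.049,f)
E
```

```text
roll -0.001 tx 0.003 ty 0.0451 tz 0.1055 | q6 1.01
```

Emit:
arm_command(deltas=[0.43,0.003,0.045,0.01,0,0.43,0,0,0.04,0,0.43,0,0,0.03,0,0.43,0,0,0.0155,0,0.43,0,0,0.01,0,0.43,0,0,0,0,-1,0,0,0,0,-1,0,0,0,0,-1,0,0,0,0,-1,0,0,0,0,-1,0,0,-0.01,0,-1,0,0,-0.03,0], newtons=25)

```text
time: 14.02
position: [0.4996, -0.2999, 0.0878]
tool_rot: [0.998, -0.057, -0.001, -0.001]
ft_force: [0.1, -0.1, -0.3]
grip_width: 0.0496
grip_force: 25.0
```

Emit:
arm_command(deltas=[-1,0,0,-0.04,0,-1,0,0,-0.04,0,-1,0,0,0,-0.139,-1,0,0,0,-0.138])

```text
time: 14.52
position: [0.5003, -0.299, 0.1694]
tool_rot: [0.996, 0.084, 0.0, -0.001]
ft_force: [0.3, 0.4, -1.6]
grip_width: 0.0498
grip_force: 25.0
```

```bash
python3 - <<'E'
from h import *
go(.506,.253,.06,.163)
E
```

```text
roll 0.005 tx 0.0952 ty -0.5438 tz 0.1094 | q6 0.67
```

Emit:
arm_command(deltas=[-1,0.0095,-0.0544,0,0.005,-1,0.0095,-0.0544,0,0,-1,0.0095,-0.0544,0,0,-1,0.0095,-0.0544,0,0,-1,0.0095,-0.0544,0,0,-1,0.0095,-0.0544,0,0,-1,0.0095,-0.0544,0,0,-1,0.0095,-0.0544,0,0,-1,0.0095,-0.0544,0,0,-1,0.0095,-0.0544,0,0,-1,0,0,0,0])

```text
time: 15.9
position: [0.5065, 0.256, 0.1685]
tool_rot: [0.997, 0.082, -0.001, -0.001]
ft_force: [0.1, -0.6, -1.0]
grip_width: 0.0497
grip_force: 25.0
```

```bash
python3 - <<'E'
from h import *
go(.506,.253,.06,.163)
E
```

```text
roll 0.001 tx -0.0009 ty 0.0029 tz 0.1085 | q6 1.68
```

Emit:
arm_command(deltas=[-1,0,0.002,0.045,0,-1,0,0,0.04,0,-1,0,0,0.02,0,-1,0,0,0.008,0,-1,0,0,0.008,0,-1,0,0,0.008,0,-1,0,0,0.008,0,-1,0,0,0.008,0,-1,0,0,0,0,0.43,0,0,0,0,0.43,0,0,0,0,0.43,0,0,0,0], newtons=10)

```text
time: 17.4
position: [0.5084, 0.25, 0.0239]
tool_rot: [0.997, 0.079, 0.0, -0.0]
ft_force: [-0.8, 1.1, -0.3]
grip_width: 0.0614
grip_force: 0.0
```

Emit:
arm_command(deltas=[0.43,0,0,-0.04,0,0.43,0,0,-0.05,0,0.43,0,0,-0.04,0,0.43,0,0,0,0.139,0.43,0,0,0,0.138])

```text
time: 18.02
position: [0.5086, 0.25, 0.1549]
tool_rot: [0.998, -0.061, 0.001, -0.0]
ft_force: [0.3, 0.3, 0.1]
grip_width: 0.062
grip_force: 0.0
```

```bash
python3 - <<'E'
from h import *
f=-.113
go(.4665+.025*np.cos(f),-.3745+.025*np.sin(f),.049,f)
E
```

```text
roll -0.01 tx 0.0536 ty 0.6253 tz 0.1059 | q6 1.95
```

Emit:
arm_command(deltas=[0.43,0.005,0.056,0,-0.01,0.43,0.005,0.057,0,0,0.43,0.005,0.057,0,0,0.43,0.005,0.057,0,0,0.43,0.005,0.057,0,0,0.43,0.005,0.057,0,0,0.43,0.005,0.057,0,0,0.43,0.005,0.057,0,0,0.43,0.005,0.057,0,0,0.43,0.005,0.057,0,0,0.43,0.0036,0.0563,0,0,0.43,0,0,0,0])

```text
time: 19.52
position: [0.4934, -0.3826, 0.154]
tool_rot: [0.998, -0.057, 0.001, 0.002]
ft_force: [-0.2, 0.6, 0.3]
grip_width: 0.062
grip_force: 0.0
```

```bash
python3 - <<'E'
from h import *
f=-.113
go(.4665+.025*np.cos(f),-.3745+.025*np.sin(f),.049,f)
E
```

```text
roll -0.0 tx -0.0027 ty -0.005 tz 0.105 | q6 0.85
```

Emit:
arm_command(deltas=[0.43,-0.002,-0.004,0.01,0,0.43,0,0,0.04,0,0.43,0,0,0.03,0,0.43,0,0,0.015,0,0.43,0,0,0.01,0,0.43,0,0,0,0,-1,0,0,0,0,-1,0,0,0,0,-1,0,0,0,0,-1,0,0,0,0,-1,0,0,-0.01,0,-1,0,0,-0.03,0], newtons=25)

```text
time: 21.02
position: [0.4911, -0.3724, 0.0881]
tool_rot: [0.999, -0.054, -0.001, -0.001]
ft_force: [-0.0, -0.3, 0.4]
grip_width: 0.01
grip_force: 0.0
```

Emit:
arm_command(deltas=[-1,0,0,-0.04,0,-1,0,0,-0.04,0,-1,0,0,0,-0.139,-1,0,0,0,-0.138])

```text
time: 21.52
position: [0.4924, -0.3736, 0.1706]
tool_rot: [0.996, 0.087, 0.001, 0.001]
ft_force: [-0.2, -0.5, 0.2]
grip_width: 0.0
grip_force: 0.0
```

```bash
python3 - <<'E'
from h import *
go(.522,.155,.06,.163)
E
```

```text
roll 0.01 tx 0.115 ty -0.5168 tz 0.1106 | q6 0.57
```

The grip closed empty, so I look before anything else.

```bash
python3 - <<'E'
from h import *
c,d=imaging.camera("top");np.savez("top.npz",c=c,d=d)
c2,d=imaging.camera("scene")
im=np.zeros((600,800,3),np.uint8);im[:320,:640]=cv2.resize(c[200:360,60:380],None,fx=2,fy=2);im[330:600,:480]=cv2.resize(c[225:333,380:572],None,fx=2.5,fy=2.5);im[330:600,490:800]=cv2.resize(c2[130:222,180:286],(310,270))
cv2.imwrite("pics/m1.png",im[:,:,::-1])
E
```

```text
(no output)
```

View pics/m1.png

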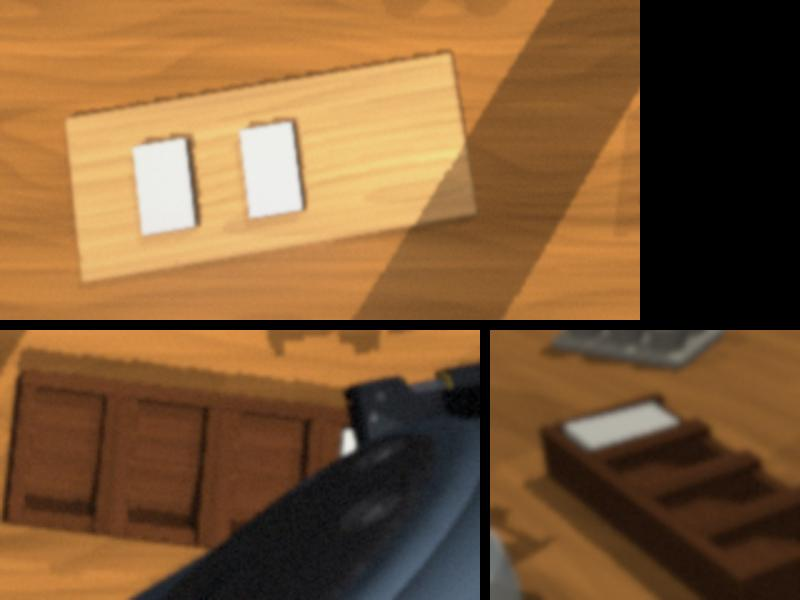

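The third tile has dropped back flush in its well; the other two lie flat on the board at full-image (143,293) and (196,285). I press it again and check with the wrist camera before gripping.

```bash
python3 - <<'E'
from h import *
go(.4367,-.3711,.060,-.113)
z=np.load("top.npz");c=z["c"]
for x0,x1 in((120,165),(170,220)):
    m=(c[255:325,x0:x1].min(2)>200).astype(np.uint8);n,l,s,ce=cv2.connectedComponentsWithStats(m);k=1+np.argmax(s[1:,4]);q=ce[k]+[x0,255]
    r=cv2.minAreaRect(np.argwhere(l==k)[:,::-1].astype(np.float32));print(s[k,4],q,r,ray("top",[q],.030).round(4))
E
```

```text
roll 0.282 tx -0.0553 ty 0.0041 tz 0.1097 | q6 0.57
1112 [141.40557554 292.98830935] ((21.439022064208984, 37.95122528076172), (44.1726188659668, 25.6201171875), 83.6598129272461) [[0.4592 0.346  0.03  ]]
1117 [194.97851388 284.64905998] ((24.953853607177734, 29.630767822265625), (43.66022491455078, 25.799224853515625), 82.87498474121094) [[0.4746 0.2458 0.03  ]]
```

Emit:
arm_command(deltas=[-1,0,0,0,0.141,-1,0,0,0,0.141,-1,-0.0275,0.002,0.03,0,-1,-0.0275,0.002,0.045,0,-1,0,0,0.02,0,-1,0,0,0,0,-1,0,0,0.015,0,-1,0,0,0.009,0,-1,0,0,0.008,0,-1,0,0,0.002,0,-1,0,0,0,0])

```text
time: 23.0
position: [0.437, -0.371, 0.0397]
tool_rot: [0.998, -0.057, -0.0, -0.0]
ft_force: [-0.3, -0.7, 0.3]
grip_width: 0.0003
grip_force: 0.0
```

Emit:
arm_command(deltas=[-1,0,0,0,0,-1,0,0,-0.03,0,0.5,0,0,-0.03,0,0.5,0.027,0,0,0,0.5,0.028,0,0,0,0.5,0,0,0,0,0.5,0,0,0,0,0.5,0,0,0,0,0.5,0,0,0,0,0.5,0,0,0,0])

```text
time: 24.25
position: [0.4912, -0.3773, 0.0998]
tool_rot: [0.998, -0.057, -0.0, -0.0]
ft_force: [-0.8, 0.8, -0.4]
grip_width: 0.0637
grip_force: 0.0
```

```bash
python3 - <<'E'
from h import *
f=-.113
go(.4665+.025*np.cos(f),-.3745+.025*np.sin(f),.048,f); print(status.get_obs()["grip_width"])
c,d=imaging.camera("wrist");np.savez("w.npz",c=c,d=d);cv2.imwrite("pics/w3.png",c[:,:,::-1])
E
```

```text
roll -0.001 tx 0.0001 ty 0.0 tz 0.0518 | q6 0.85
0.0636953386068116
```

View pics/w3.png

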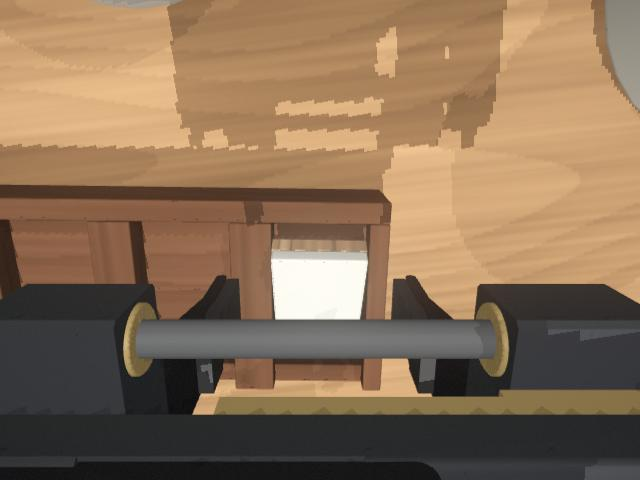

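The tile is tipped again, at columns 272–368 and centred between the fingers at 240 and 393. I check how far its back end stands up.

```bash
python3 - <<'E'
from h import *
d=np.load("w.npz")["d"]
print(px2w("wrist",d,[(320,245),(320,254),(320,262),(320,290),(320,315),(250,245),(320,365)]).round(4).tolist())
E
```

```text
[[0.5012, -0.3804, 0.0502], [0.4984, -0.38, 0.057], [0.4955, -0.3796, 0.0611], [0.4762, -0.3776, 0.0513], [0.4569, -0.3755, 0.0421], [0.5039, -0.3426, 0.045], [0.42, -0.3715, 0.0352]]
```

Emit:
arm_command(deltas=[0.5,-0.003,0,0.02,0,0.5,0,0,0.02,0,0.5,0,0,0.012,0,0.5,0,0,0,0,0.5,0,0,0,0,-1,0,0,0,0,-1,0,0,0,0,-1,0,0,0,0,-1,0,0,0,0], newtons=25)

```text
time: 25.42
position: [0.489, -0.3778, 0.0483]
tool_rot: [0.998, -0.057, 0.001, 0.001]
ft_force: [-0.1, -1.2, 2.4]
grip_width: 0.0499
grip_force: 25.0
```

Gripped this time; lifting.

Emit:
arm_command(deltas=[-1,0,0,-0.01,0,-1,0,0,-0.03,0,-1,0,0,-0.04,0,-1,0,0,-0.04,0,-1,0,0,0,-0.139,-1,0,0,0,-0.138])

```text
time: 26.18
position: [0.4883, -0.3758, 0.1688]
tool_rot: [0.996, 0.084, 0.0, -0.001]
ft_force: [0.8, 0.1, -1.4]
grip_width: 0.0499
grip_force: 25.0
```

```bash
python3 - <<'E'
from h import *
print(status.get_obs()["grip_width"]);go(.522,.151,.06,.163)
E
```

```text
0.04993711581565156
roll 0.005 tx 0.1187 ty -0.5143 tz 0.1088 | q6 0.56
```

Emit:
arm_command(deltas=[-1,0.0119,-0.0514,0,0.005,-1,0.0119,-0.0514,0,0,-1,0.0119,-0.0514,0,0,-1,0.0119,-0.0514,0,0,-1,0.0119,-0.0514,0,0,-1,0.0119,-0.0514,0,0,-1,0.0119,-0.0514,0,0,-1,0.0119,-0.0514,0,0,-1,0.0119,-0.0514,0,0,-1,0.0116,-0.0517,0,0,-1,0,0,0,0])

```text
time: 27.55
position: [0.5228, 0.1535, 0.1679]
tool_rot: [0.997, 0.082, -0.001, -0.001]
ft_force: [-0.1, 0.1, -1.1]
grip_width: 0.0499
grip_force: 25.0
```

```bash
python3 - <<'E'
from h import *
go(.522,.151,.06,.163)
E
```

```text
roll 0.001 tx -0.0012 ty 0.0024 tz 0.1079 | q6 1.49
```

Emit:
arm_command(deltas=[-1,-0.001,0.002,0.045,0,-1,0,0,0.04,0,-1,0,0,0.02,0,-1,0,0,0.008,0,-1,0,0,0.008,0,-1,0,0,0.008,0,-1,0,0,0.008,0,-1,0,0,0.009,0,-1,0,0,0,0,0.43,0,0,0,0,0.43,0,0,0,0,0.43,0,0,0,0], newtons=10)

```text
time: 29.05
position: [0.5235, 0.1476, 0.0219]
tool_rot: [0.997, 0.079, -0.0, -0.0]
ft_force: [0.3, 0.2, 0.1]
grip_width: 0.0616
grip_force: 0.0
```

Emit:
arm_command(deltas=[0.43,0,0,-0.04,0,0.43,0,0,-0.05,0,0.43,0,0,-0.04,0,0.43,0.04,0,0,0,0.43,0.04,0,0,0])

```text
time: 29.68
position: [0.6035, 0.1604, 0.1533]
tool_rot: [0.997, 0.079, 0.001, 0.0]
ft_force: [-0.0, 1.0, -1.0]
grip_width: 0.0618
grip_force: 0.0
```

```bash
python3 - <<'E'
from h import *
c,d=imaging.camera("top");np.savez("top.npz",c=c,d=d);cv2.imwrite("pics/t2.png",cv2.resize(c[80:360,60:360],None,fx=2,fy=2)[:,:,::-1])
go(.685,.012,.12,.163)
E
```

```text
roll -0.005 tx 0.0494 ty 0.159 tz 0.0334 | q6 1.49
```

View pics/t2.png

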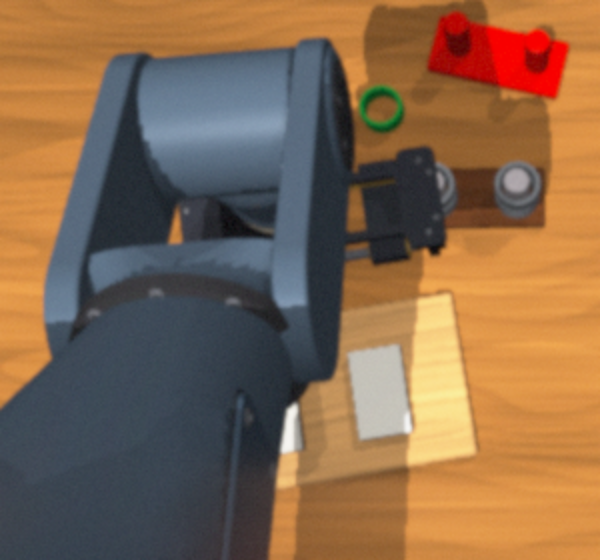

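Third tile lies flat at crop (380,392), i.e. full-image (250,276). Now the cups, starting with the top one on the near post (crop (517,185)).

Emit:
arm_command(deltas=[0.43,0.0165,0.053,0,-0.005,0.43,0.0165,0.053,0,0,0.43,0.0164,0.053,0.015,0,0.43,0,0,0.01,0,0.43,0,0,0,0])

```text
time: 30.35
position: [0.6753, 0.0115, 0.1253]
tool_rot: [0.997, 0.081, -0.002, -0.001]
ft_force: [-0.2, 0.3, 0.6]
grip_width: 0.0622
grip_force: 0.0
```

```bash
python3 - <<'E'
from h import *
z=np.load("top.npz");c=z["c"]
m=((c[240:310,230:275].min(2)>140)&(np.ptp(c[240:310,230:275].astype(int),axis=2)<25)).astype(np.uint8);n,l,s,ce=cv2.connectedComponentsWithStats(m);k=1+np.argmax(s[1:,4]);q=ce[k]+[230,240];print(s[k],q,ray("top",[q],.030).round(4))
go(.685,.012,.038,.163)
c,d=imaging.camera("wrist");np.savez("w.npz",c=c,d=d);cv2.imwrite("pics/w4.png",c[:,:,::-1])
E
```

```text
[   5   13   31   47 1124] [249.66014235 275.98754448] [[0.4906 0.1432 0.03  ]]
roll 0.0 tx 0.0097 ty 0.0011 tz 0.0873 | q6 1.26
```

View pics/w4.png

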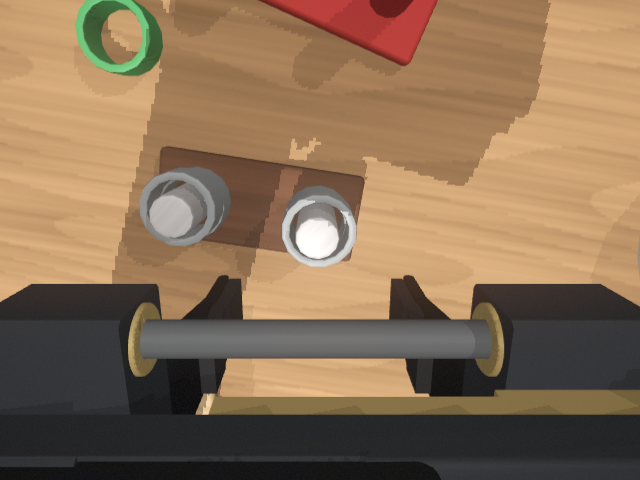

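Wrist view: the right post's cup at (319,227) is between the finger columns 240 and 390; the left one is at (180,207). I measure both.

```bash
python3 - <<'E'
from h import *
d=np.load("w.npz")["d"]
# cup rims left/right/bottom/top of the upper ring
for pts in([(286,229),(353,229),(319,262),(319,192),(319,235)],[(145,207),(210,207),(178,243),(172,212)]): print(px2w("wrist",d,pts).round(4).tolist())
print(ray("wrist",[(319,227),(178,208)],.056).round(4).tolist(), ray("wrist",[(318,235),(172,212)],.068).round(4).tolist())
E
```

```text
[[0.6862, 0.0313, 0.0565], [0.6926, -0.0065, 0.0567], [0.6696, 0.0093, 0.0564], [0.7089, 0.0159, 0.0476], [0.6892, 0.0127, 0.0689]]
[[0.686, 0.1116, 0.0567], [0.6919, 0.0755, 0.0565], [0.6678, 0.0917, 0.0567], [0.6889, 0.0926, 0.0689]]
[[0.6904, 0.0128, 0.056], [0.6883, 0.0934, 0.056]] [[0.6889, 0.0132, 0.068], [0.6887, 0.0929, 0.068]]
```

Emit:
arm_command(deltas=[0.43,0.0127,0.001,0,0,0.43,0,0,0.03,0,0.43,0,0,0.03,0,0.43,0,0,0.02,0,0.43,0,0,0.007,0,0.43,0,0,0,0,-1,0,0,0,0,-1,0,0,0,0,-1,0,0,0,0,-1,0,0,0,0,-1,0,0,0,0], newtons=15)

```text
time: 31.78
position: [0.6902, 0.0122, 0.0406]
tool_rot: [0.997, 0.082, 0.001, 0.0]
ft_force: [-0.0, -0.3, 4.3]
grip_width: 0.043
grip_force: 14.9
```

Emit:
arm_command(deltas=[-1,0,0,-0.01,0,-1,0,0,-0.03,0,-1,0,0,-0.04,0,-1,0,0,-0.02,0])

```text
time: 32.28
position: [0.6907, 0.0123, 0.1422]
tool_rot: [0.997, 0.082, 0.002, 0.0]
ft_force: [0.0, -0.1, 0.1]
grip_width: 0.0429
grip_force: 14.9
```

```bash
python3 - <<'E'
from h import *
print(status.get_obs()["grip_width"]);go(.4906,.1432,.036,.163)
E
```

```text
0.042917274197967065
roll 0.001 tx -0.1762 ty -0.1617 tz 0.1062 | q6 1.26
```

Emit:
arm_command(deltas=[-1,-0.044,-0.0404,0,0,-1,-0.044,-0.0404,0,0,-1,-0.044,-0.0404,0,0,-1,-0.0442,-0.0405,0,0,-1,0,0,0,0,-1,0,0,0.04,0,-1,0,0,0.03,0,-1,0,0,0,0,-1,0,0,0,0])

```text
time: 33.4
position: [0.4907, 0.1429, 0.0703]
tool_rot: [0.997, 0.082, 0.001, 0.0]
ft_force: [0.9, 0.3, -0.8]
grip_width: 0.0428
grip_force: 14.9
```

```bash
python3 - <<'E'
from h import *
print(status.get_obs()["grip_width"]);go(.4906,.1432,.037,.163)
c,d=imaging.camera("wrist");np.savez("w.npz",c=c,d=d);cv2.imwrite("pics/w5.png",c[:,:,::-1])
E
```

```text
0.04276468241653778
roll 0.0 tx -0.0 ty -0.0003 tz 0.0333 | q6 1.47
```

View pics/w5.png

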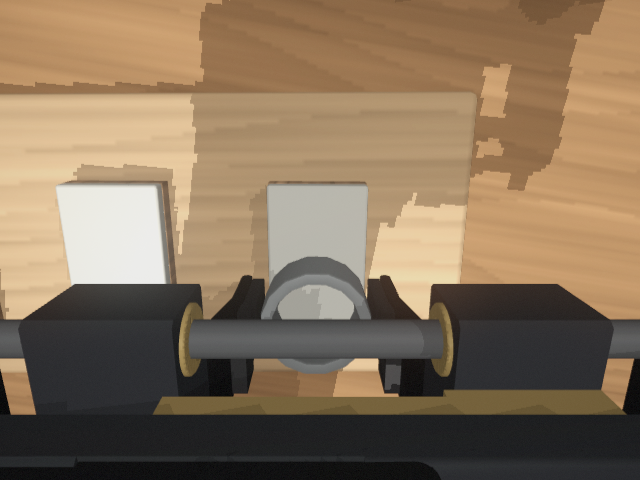

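The cup is held level at (316,312) over tile 3 at columns 268–368. Lowering and releasing.

Emit:
arm_command(deltas=[-1,0,0,0.02,0,-1,0,0,0.008,0,-1,0,0,0.004,0,-1,0,0,0.001,0,-1,0,0,0,0,-0.4,0,0,0,0,0.43,0,0,0,0,0.43,0,0,0,0,0.43,0,0,0,0,0.43,0,0,-0.04,0,0.43,0,0,-0.06,0])

```text
time: 34.83
position: [0.488, 0.143, 0.1363]
tool_rot: [0.997, 0.082, -0.003, -0.0]
ft_force: [1.2, -0.3, -0.9]
grip_width: 0.0621
grip_force: 0.0
```

```bash
python3 - <<'E'
from h import *
print(status.get_obs()["grip_width"]);go(.688,.093,.039,.163)
E
```

```text
0.06213783017543017
roll 0.001 tx 0.1892 ty 0.0818 tz 0.0973 | q6 1.47
```

Emit:
arm_command(deltas=[0.43,0.0473,0.0205,0,0,0.43,0.0473,0.0205,0,0,0.43,0.0473,0.0204,0,0,0.43,0.0473,0.0204,0,0,0.43,0,0,0,0,0.43,0,0,0,0])

```text
time: 35.58
position: [0.688, 0.0934, 0.1359]
tool_rot: [0.997, 0.082, -0.001, -0.0]
ft_force: [0.2, 1.2, 0.0]
grip_width: 0.0621
grip_force: 0.0
```

```bash
python3 - <<'E'
from h import *
go(.688,.093,.039,.163)
c,d=imaging.camera("wrist");cv2.imwrite("pics/w6.png",c[:,:,::-1])
c2,d2=imaging.camera("scene")
im=np.hstack([cv2.resize(c,(400,300)),cv2.resize(c2[200:410,250:530],(400,300))]);cv2.imwrite("pics/m2.png",im[:,:,::-1])
E
```

```text
roll 0.001 tx -0.0001 ty 0.0004 tz 0.0969 | q6 1.38
```

View pics/m2.png

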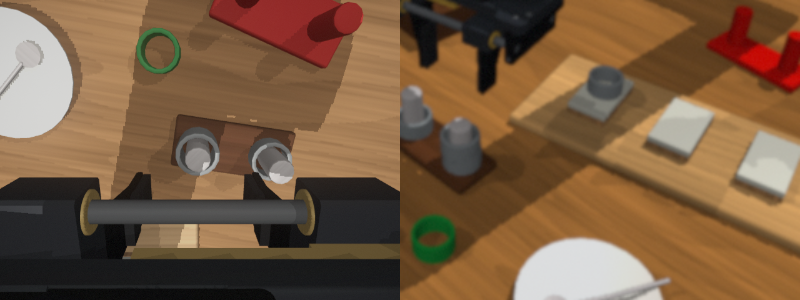

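Cup 1 stands on tile 3 and post 2 still has two cups, directly ahead of the fingers. That was my last picture, so numbers only from here on. Gripping the next cup.

Emit:
arm_command(deltas=[0.43,0.001,0,0.04,0,0.43,0,0,0.03,0,0.43,0,0,0.02,0,0.43,0,0,0.006,0,0.43,0,0,0,0,-1,0,0,0,0,-1,0,0,0,0,-1,0,0,0,0,-1,0,0,0,0])

```text
time: 36.8
position: [0.6911, 0.0934, 0.0417]
tool_rot: [0.997, 0.082, 0.001, 0.0]
ft_force: [-0.6, -0.3, 3.9]
grip_width: 0.0437
grip_force: 15.0
```

Emit:
arm_command(deltas=[-1,0,0,-0.01,0,-1,0,0,-0.03,0,-1,0,0,-0.04,0,-1,0,0,-0.02,0])

```text
time: 37.3
position: [0.6916, 0.0935, 0.1435]
tool_rot: [0.997, 0.082, 0.002, 0.0]
ft_force: [-0.6, -0.3, -0.0]
grip_width: 0.0439
grip_force: 15.0
```

```bash
python3 - <<'E'
from h import *
print(status.get_obs()["grip_width"]);go(.4755,.2458,.038,.163)
E
```

```text
0.04388930922213947
roll 0.001 tx -0.1886 ty -0.1854 tz 0.1055 | q6 1.38
```

Emit:
arm_command(deltas=[-1,-0.0374,-0.0371,0,0,-1,-0.0374,-0.0371,0,0,-1,-0.0374,-0.0371,0,0,-1,-0.0375,-0.0371,0,0,-1,-0.0375,-0.037,0,0,-1,0,0,0,0,-1,0,0,0.04,0,-1,0,0,0.03,0,-1,0,0,0,0,-1,0,0,0,0])

```text
time: 38.55
position: [0.4768, 0.2457, 0.0714]
tool_rot: [0.997, 0.081, 0.001, -0.0]
ft_force: [0.8, -0.1, -0.6]
grip_width: 0.0439
grip_force: 15.0
```

```bash
cat > cupcheck.py <<'E'
from h import *
# fit world points from wrist depth at given z bands near the TCP: cup rim and tile top
P=imaging.camera_params("wrist");c,d=imaging.camera("wrist");K=np.array(P["intrinsics"]);T=np.linalg.inv(np.array(P["camera_from_world"]))
v,u=np.mgrid[:480,:640];X=np.stack([(u-K[0,2])/K[0,0]*d,-(v-K[1,2])/K[1,1]*d,-d,np.ones_like(d)],-1)@T.T
W=X[...,:3]; o=status.get_obs();p=o["position"];a=phi(o);gray=np.ptp(c.astype(int),axis=2)<30
r=(W[...,:2]-p[:2]);loc=np.stack([r[...,0]*np.cos(a)+r[...,1]*np.sin(a),-r[...,0]*np.sin(a)+r[...,1]*np.cos(a)],-1)
near=(d>0)&gray&(np.abs(loc[...,1])<.045)&(np.abs(loc[...,0])<.08)
for n,lo,hi in(("tile",.026,.034),("cuptop",float(sys.argv[1])-.004,float(sys.argv[1])+.004)):
    m=near&(W[...,2]>lo)&(W[...,2]<hi);q=loc[m]
    if len(q)>30: print(n,len(q),"min",np.percentile(q,1,axis=0).round(4),"max",np.percentile(q,99,axis=0).round(4),"z",np.median(W[m][:,2]).round(4))
E
python3 - <<'E'
from h import *
print(status.get_obs()["grip_width"]);go(.477,.2458,.038,.163)
E
python3 cupcheck.py .086
```

```text
0.04393936712554515
roll 0.0 tx 0.0002 ty -0.0 tz 0.0334 | q6 1.68
tile 9584 min [-0.0283 -0.0252] max [0.0404 0.0232] z 0.0299
cuptop 3254 min [-0.0248 -0.0292] max [0.0172 0.029 ] z 0.0853
```

Emit:
arm_command(deltas=[-1,0.002,0,0.02,0,-1,0,0,0.008,0,-1,0,0,0.004,0,-1,0,0,0.001,0,-1,0,0,0,0,-0.4,0,0,0,0,0.43,0,0,0,0,0.43,0,0,0,0,0.43,0,0,0,0,0.43,0,0,-0.04,0,0.43,0,0,-0.06,0])

```text
time: 39.98
position: [0.4761, 0.2457, 0.1371]
tool_rot: [0.997, 0.082, -0.003, 0.0]
ft_force: [0.4, -0.3, 0.5]
grip_width: 0.062
grip_force: 0.0
```

```bash
python3 - <<'E'
from h import *
print(status.get_obs()["grip_width"]);go(.6885,.093,.12,.163)
E
```

```text
0.06199330173581907
roll 0.001 tx 0.1848 ty 0.1851 tz 0.0171 | q6 1.67
```

Emit:
arm_command(deltas=[0.43,0.037,0.037,0,0,0.43,0.037,0.037,0,0,0.43,0.037,0.037,0,0,0.43,0.037,0.037,0,0,0.43,0.0368,0.0371,0,0,0.43,0,0,0,0,0.43,0,0,0,0])

```text
time: 40.85
position: [0.6888, 0.0939, 0.137]
tool_rot: [0.997, 0.082, -0.001, -0.0]
ft_force: [0.4, -0.4, 0.1]
grip_width: 0.062
grip_force: 0.0
```

```bash
python3 cupcheck.py .034; python3 - <<'E'
from h import *
go(.6885,.093,.018,.163)
E
```

```text
tile 886 min [-0.0195 -0.022 ] max [0.0177 0.02  ] z 0.0331
cuptop 1148 min [-0.0198 -0.022 ] max [0.0175 0.0198] z 0.0337
roll 0.001 tx -0.0001 ty 0.0014 tz 0.1192 | q6 1.38
```

Emit:
arm_command(deltas=[0.43,-0.001,0.001,0.04,0,0.43,0,0,0.035,0,0.43,0,0,0.025,0,0.43,0,0,0.013,0,0.43,0,0,0.006,0,0.43,0,0,0,0,-1,0,0,0,0,-1,0,0,0,0,-1,0,0,0,0,-1,0,0,0,0])

```text
time: 42.15
position: [0.6897, 0.0925, 0.0195]
tool_rot: [0.997, 0.082, 0.001, 0.0]
ft_force: [-0.4, -0.9, 4.2]
grip_width: 0.0435
grip_force: 15.0
```

Emit:
arm_command(deltas=[-1,0,0,-0.01,0,-1,0,0,-0.03,0,-1,0,0,-0.04,0,-1,0,0,-0.04,0])

```text
time: 42.65
position: [0.6888, 0.0925, 0.1399]
tool_rot: [0.997, 0.082, -0.0, -0.0]
ft_force: [0.8, -0.2, -1.2]
grip_width: 0.0438
grip_force: 15.0
```

```bash
python3 - <<'E'
from h import *
print(status.get_obs()["grip_width"]);go(.4625,.346,.07,.163)
E
```

```text
0.04375865665579624
roll 0.001 tx -0.1822 ty -0.2869 tz 0.0699 | q6 1.38
```

Emit:
arm_command(deltas=[-1,-0.0304,-0.0478,0,0,-1,-0.0304,-0.0478,0,0,-1,-0.0304,-0.0478,0,0,-1,-0.0304,-0.0478,0,0,-1,-0.0304,-0.0478,0,0,-1,-0.031,-0.0479,0,0,-1,0,0,0,0,-1,0,0,0.04,0,-1,0,0,0.03,0,-1,0,0,0,0,-1,0,0,0,0])

```text
time: 44.02
position: [0.4632, 0.3456, 0.0697]
tool_rot: [0.997, 0.081, 0.001, -0.0]
ft_force: [0.6, -0.3, -0.8]
grip_width: 0.0434
grip_force: 15.0
```

```bash
python3 cupcheck.py .086;python3 - <<'E'
from h import *
print(status.get_obs()["grip_width"]);go(.4615,.346,.038,.163)
E
```

```text
tile 9257 min [-0.0275 -0.0246] max [0.0386 0.0238] z 0.0299
cuptop 3071 min [-0.0254 -0.0293] max [0.0162 0.0291] z 0.0839
0.043955278658087495
roll 0.0 tx -0.0019 ty -0.0005 tz 0.0321 | q6 1.86
```

Emit:
arm_command(deltas=[-1,0.001,0,0.02,0,-1,0,0,0.008,0,-1,0,0,0.003,0,-1,0,0,0.001,0,-1,0,0,0,0,-0.4,0,0,0,0,0.43,0,0,0,0,0.43,0,0,0,0,0.43,0,0,0,0,0.43,0,0,-0.04,0,0.43,0,0,-0.06,0])

```text
time: 45.45
position: [0.4614, 0.3452, 0.1357]
tool_rot: [0.997, 0.082, -0.003, 0.001]
ft_force: [0.2, -0.4, 0.4]
grip_width: 0.0621
grip_force: 0.0
```

```bash
python3 - <<'E'
from h import *
go(.47,-.25,.15,.163)
E
```

```text
roll 0.001 tx -0.0881 ty 0.5887 tz -0.0143 | q6 1.86
```

Move the arm clear of the view (up and to the right), then verify by depth from the top camera.

Emit:
arm_command(deltas=[0.43,0,0,-0.04,0,0.43,-0.008,0.057,-0.02,0,0.43,-0.008,0.057,0,0,0.43,-0.008,0.057,0,0,0.43,-0.008,0.057,0,0,0.43,-0.008,0.057,0,0,0.43,-0.008,0.057,0,0,0.43,-0.008,0.057,0,0,0.43,-0.008,0.057,0,0,0.43,-0.008,0.057,0,0,0.43,-0.008,0.057,0,0,0.43,0,0,0,0])

```text
time: 46.95
position: [0.4776, -0.2342, 0.1968]
tool_rot: [0.997, 0.079, 0.001, 0.001]
ft_force: [0.3, 0.6, -0.2]
grip_width: 0.0622
grip_force: 0.0
```

```bash
cat > chk.py <<'E'
from h import *
P=imaging.camera_params("top");c,d=imaging.camera("top");K=np.array(P["intrinsics"]);T=np.linalg.inv(np.array(P["camera_from_world"]))
v,u=np.mgrid[:480,:640];W=(np.stack([(u-K[0,2])/K[0,0]*d,-(v-K[1,2])/K[1,1]*d,-d,np.ones_like(d)],-1)@T.T)[...,:3]
b=.163;Xa=np.array([np.cos(b),np.sin(b)]);Ya=np.array([-Xa[1],Xa[0]])
gray=np.ptp(c.astype(int),axis=2)<40
def rep(n,m):
    q=W[m];l=np.c_[q[:,:2]@Xa,q[:,:2]@Ya]
    lo,hi=np.percentile(l,1,axis=0),np.percentile(l,99,axis=0);mid=(lo+hi)/2;w=mid[0]*Xa+mid[1]*Ya
    print(n,len(q),"centre",w.round(4),"size",(hi-lo).round(3),"z",np.percentile(q[:,2],[10,50,90]).round(4))
for n,(x,y) in {"A":(.459,.346),"B":(.475,.246),"C":(.491,.143)}.items():
    near=(np.hypot(W[...,0]-x,W[...,1]-y)<.055)&(d>0)
    rep("tile"+n,near&gray&(W[...,2]>.022)&(W[...,2]<.036)); rep("cup"+n,near&(W[...,2]>.047)&(W[...,2]<.058))
for n,(x,y,lo,hi) in {"p1cup":(.688,.013,.028,.04),"p2cup":(.688,.093,.02,.06),"saucer":(.728,.302,.004,.03),"lid":(.713,-.293,.03,.1)}.items():
    m=(np.hypot(W[...,0]-x,W[...,1]-y)<(.1 if n in("saucer","lid") else .03))&(d>0)&(W[...,2]>lo)&(W[...,2]<hi)
    if m.sum()>10: rep(n,m)
    else: print(n,m.sum())
E
python3 chk.py
```

```text
tileA 948 centre [0.4593 0.3445] size [0.081 0.049] z [0.028  0.0303 0.0327]
cupA 203 centre [0.4565 0.3449] size [0.041 0.042] z [0.049  0.0518 0.0539]
tileB 943 centre [0.4745 0.2451] size [0.082 0.049] z [0.0276 0.0301 0.0325]
cupB 205 centre [0.4719 0.2457] size [0.042 0.041] z [0.0492 0.0517 0.0537]
tileC 941 centre [0.491  0.1431] size [0.082 0.049] z [0.0281 0.0303 0.0324]
cupC 189 centre [0.4848 0.1437] size [0.042 0.042] z [0.0495 0.0518 0.0538]
p1cup 158 centre [0.6822 0.0131] size [0.039 0.041] z [0.0307 0.0337 0.0362]
p2cup 72 centre [0.6772 0.0921] size [0.011 0.023] z [0.025  0.0404 0.0569]
saucer 3298 centre [0.7255 0.3   ] size [0.126 0.128] z [0.0054 0.0106 0.016 ]
lid 5858 centre [ 0.7164 -0.2968] size [0.154 0.153] z [0.0486 0.0633 0.069 ]
```

Every cup is within about 6 mm of its tile's middle, the tiles are flat, and the spare cup is on post 1. The saucer and lid have not moved. Handing in.

```bash
python3 -c "
from rig import order
print(order.hand_in())"
```

```text
the job is handed in; nothing more can be done
None
```

I handed the job in at about 47 s. All three tiles lie flat on the board, stoneware up, each with a cup within about 6 mm of its middle; the spare cup is on its post, the lid and saucer are undisturbed, and no verdict came back.

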